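# Run a fingertip along the flaps of the arc rack

### The arm

A 6-joint arm with a two-finger parallel gripper is mounted at the origin on a cart in front of the work surface, level with it; the furniture and walls round the work are solid. World frame = base frame: x ahead of the robot, y to its left, z up, the work surface at z = 0. Lengths are in m, angles in rad, forces in N, time in s.
With the tool pointing down it reaches from about 0.25 to 0.725 m from the base axis. Payload 4 kg.
Tool frame: the origin (TCP) lies on the centre line of the jaws, within the pads' length; the fingertips stand 11 mm ahead of it and the grasp point (between the pads) lies 8 mm behind it; z points along the fingers, x is the direction in which the jaws open and shut, and the axes are right-handed (so a half turn about z gives the same grasp; the last joint's range is limited). The gripper opens to 85 mm and grips with 20 to 120 N. Pads are 22 mm wide; open, the fingers measure 114 mm over their backs; the gripper's body (76 mm by 85 mm) begins 54 mm behind the grasp point. The pads swing forward as they close: fully open they stand 13 mm farther back than shut.
Start: joints at [1.24, 0.241, 0.005, 1.335, 0, 1.571], TCP at [0.162, 0.473, 0.242] pointing down, gripper open.
Joint ranges: [-2.72, 2.72], [-1.05, 1.87], [-1.09, 1.28], [-1.99, 2.15], [-1.42, 1.44], [-3.14, 3.14]. Speed limits (rad/s): [2.79, 2.79, 3.14, 3.14, 3.14, 3.14].

### API

Orientations are given as a unit quaternion [x, y, z, w].
In Python, from workcell import bot, viewer, order gives the robot as it stands. The module is installed in compiled form; this text tells all that it offers.
- The arm moves only by the tool send_rows, never from a script. Its argument "increments" is a list that holds one entry, the list of rows, each a list of 4 numbers: the shift along the tool's x, y, z in m, then the turn about the tool's z in degrees. A call has exactly 8 rows; each row shifts and turns the pose as measured when the row begins, along the tool's axes as they then stand; what a row does not reach is not made up. A row lasts 1/10 s, in which the tool goes at most 50 mm and 8.59 degrees, less where a joint would pass 70% of its speed; a pose out of reach is approached as far as the arm can. A call is refused whole if a number of a shift passes 0.05 or a number of a turn 8.59, either way. A call with a gripper value outside its range is refused whole. "hand" is the closure, from -1 (fully open) to 1 (shut), so that 0 is half open, set as the call begins (left out, the last holds). The fingers move at their own pace and stop on an object; the grip force is fixed at half the most. Time passes only in rows, so rows that do not move let the fingers close, or fill a call up. It gives the time, the measured TCP pose, the force and the opening at its end, in the units of the state.
- bot.get_obs(): the state, without advancing time (a new reading comes with each control period).
- viewer.camera(name): name is "side" or "top" or "wrist"; returns a dict with "image" (420x560x3 uint8, red, green, blue), "range_z" (420x560 float32, m along the optical axis (not along the pixel's ray), 0 where there is no reading), "camera_matrix" (3x3 intrinsics, pixels), "eye" and "rotation" of the camera in the world. Camera axes: x right, y down, z forward; pixel columns grow to the right and rows downward; lengths in m; the calibration is good to about 2 mm. A picture is of the moment at which its call begins.
- order.job_done(): hands the job in, once; it reports no verdict.
The state is a dict: "clock": time; "joint_pos": joint angles; "joint_vel": joint speeds; "tau": joint torques, N m; "eef_pos": TCP position; "tool_rot": TCP orientation; "ft_force": force on the tool from outside, world axes, zero at the start; "ft_torque": the same for the moment, N m; "grip_width": finger opening in m.
Only numpy, scipy, OpenCV 4.12 (cv2) and the standard library are available. Lean on these libraries where they do the work, as an engineer would, in place of code of your own. Each camera call takes 0.05 s, during which the arm holds its last target.

### The job

Secure the tubes in the curved rack: set a fingertip down at the rack's right-hand end and run it lightly along the curve to the left-hand end in one unbroken pass, so that the five upstanding metal flaps fold down one after another and lie flat over their tube caps. Do not lift the finger off the row before the last flap is down, do not press hard, grasp or lift anything or shift the rack, and leave the vials and other things round it as they stand.

Things in the scene. Friction and masses are not known exactly. Their poses are not given: they have to be found in the camera images.
- arc_rack: grey arc-shaped tube rack, loose, 1.2-2 kg, 72 mm wide, deck 30 mm above the worktop. Origin on the worktop under the lane's middle; x away from the robot (yaw up to 0.45 rad), y to its left, z up. Lane = centre line of the deck: the points (160 cos a - 160, 160 sin a) mm of this frame, a = -0.72 (right end) to 0.72 rad (left end); the ends curve toward the robot.
- lane_0 (a point): point on the deck (z = 30 mm of the rack) on the lane at angle -0.50 rad: middle of the tube cap number 1, counted from the robot's right, which flap_0 covers when it is down
- lane_1 (a point): point on the deck (z = 30 mm of the rack) on the lane at angle -0.25 rad: middle of the tube cap number 2, counted from the robot's right, which flap_1 covers when it is down
- lane_2 (a point): point on the deck (z = 30 mm of the rack) on the lane at angle 0.00 rad: middle of the tube cap number 3, counted from the robot's right, which flap_2 covers when it is down
- lane_3 (a point): point on the deck (z = 30 mm of the rack) on the lane at angle 0.25 rad: middle of the tube cap number 4, counted from the robot's right, which flap_3 covers when it is down
- lane_4 (a point): point on the deck (z = 30 mm of the rack) on the lane at angle 0.50 rad: middle of the tube cap number 5, counted from the robot's right, which flap_4 covers when it is down
- flap_0 (a joint): metal flap 1 from the right: 0 = flat over its cap (top 6 mm above the deck), 1.57 = upright, stop at 1.7 rad. 20 mm wide, 27 long, 3 thick. Hinge across the lane, 4 mm above the deck, 13 mm right of lane_0 (0.08 rad back along the arc); the free end folds down toward the left. Friction hinge (0.008 N m): stays where it is left
- flap_1 (a joint): metal flap 2 from the right: 0 = flat over its cap (top 6 mm above the deck), 1.57 = upright, stop at 1.7 rad. 20 mm wide, 27 long, 3 thick. Hinge across the lane, 4 mm above the deck, 13 mm right of lane_1 (0.08 rad back along the arc); the free end folds down toward the left. Friction hinge (0.008 N m): stays where it is left
- flap_2 (a joint): metal flap 3 from the right: 0 = flat over its cap (top 6 mm above the deck), 1.57 = upright, stop at 1.7 rad. 20 mm wide, 27 long, 3 thick. Hinge across the lane, 4 mm above the deck, 13 mm right of lane_2 (0.08 rad back along the arc); the free end folds down toward the left. Friction hinge (0.008 N m): stays where it is left
- flap_3 (a joint): metal flap 4 from the right: 0 = flat over its cap (top 6 mm above the deck), 1.57 = upright, stop at 1.7 rad. 20 mm wide, 27 long, 3 thick. Hinge across the lane, 4 mm above the deck, 13 mm right of lane_3 (0.08 rad back along the arc); the free end folds down toward the left. Friction hinge (0.008 N m): stays where it is left
- flap_4 (a joint): metal flap 5 from the right: 0 = flat over its cap (top 6 mm above the deck), 1.57 = upright, stop at 1.7 rad. 20 mm wide, 27 long, 3 thick. Hinge across the lane, 4 mm above the deck, 13 mm right of lane_4 (0.08 rad back along the arc); the free end folds down toward the left. Friction hinge (0.008 N m): stays where it is left
- cap_vial: clear sample vial with a white cap, 25 mm across, 61 mm tall, loose, on the hollow side of the arc; origin at the centre of its underside. Not part of the work
- small_tube: small red-capped tube, 14 mm across, 44 mm tall, loose, on the hollow side of the arc; origin at the centre of its underside. Not part of the work
- blue_vial: sample vial with a blue cap, 27 mm across, 61 mm tall, loose, on the outer side of the arc; origin at the centre of its underside. Not part of the work
Mind the look-alikes: they are no part of the job. Leave any yellow look-alike of the blue_vial alone.

How it is judged:
On the way, in this order (a step that is already met when the one before it is completed fails the run):
1. flap 1 from the right is folded down (value of joint flap_0 below 0.35 rad).
2. flap 2 from the right is folded down (value of joint flap_1 below 0.35 rad).
3. flap 3 from the right is folded down (value of joint flap_2 below 0.35 rad).
4. flap 4 from the right is folded down (value of joint flap_3 below 0.35 rad).
5. flap 5 from the right is folded down (value of joint flap_4 below 0.35 rad).
At the end, for the whole second after the job is handed in: All five flaps lie within 0.35 rad of flat; the rack stands level and at rest within 30 mm of where it stood; the three vials and tubes round it stand upright within 30 mm of where they stood (value of joint each of flap_0, flap_1, flap_2, flap_3, flap_4 below 0.35 rad and distance of each of arc_rack, cap_vial, small_tube, blue_vial from where it was at the start of the episode below 0.03 m and angle between arc_rack's own z axis and vertical below 0.05 rad and linear speed of arc_rack below 0.01 m/s and angle between each of cap_vial, small_tube, blue_vial's own z axis and vertical below 0.2 rad); the robot touches nothing.
It fails at once if the finger was lifted off the row (more than about 45 mm above its running height) when some flaps were down and others still up (value of joint any of flap_0, flap_1, flap_2, flap_3, flap_4 below 0.35 rad and not (value of joint each of flap_0, flap_1, flap_2, flap_3, flap_4 below 0.35 rad) and z of the grasp point in the frame of arc_rack above 0.105 m).
It fails at once if the fingers pressed on the rack or a flap with more than 30 N (contact force between the fingers and arc_rack above 30 N).
It fails at once if the rack was lifted or tipped (height (world z) of arc_rack above 0.012 m or angle between arc_rack's own z axis and vertical above 0.12 rad).
It fails at once if the rack was shifted more than 30 mm (distance of arc_rack from where it was at the start of the episode above 0.03 m).
It fails at once if a vial or tube beside the rack was moved more than 30 mm, lifted or tipped over (distance of any of cap_vial, small_tube, blue_vial from where it was at the start of the episode above 0.03 m or angle between any of cap_vial, small_tube, blue_vial's own z axis and vertical above 0.3 rad).
It also fails if it takes over 48 s, if anything falls off the work surface, if the arm or the gripper's body presses on something with over 40 N, if the wrist force passes 120 N, or if a joint passes its speed limit or range.

## Working session

There is one attempt and no reset: what is moved stays moved. The work goes in short steps, Python scripts to look and compute and a tool call to move; the robot and the scene stay as the last step left them, time stands still between calls to the robot, and variables do not carry over. Pictures are saved under pics/ and viewed, and the job is handed in when it is done.

Besides the shell and the picture viewer there is one more tool, called after "Emit:" by a JSON object that holds its "fn" and its "kwargs". send_rows: Moves the arm, as the interface text tells. Its arguments: {"type":"object","properties":{"increments":{"type":"array","items":{"type":"array","items":{"type":"array","items":{"type":"number"}}}},"hand":{"type":"number"}},"required":["increments"]}

```bash
mkdir -p pics
python3 - <<'E'
from workcell import bot, viewer, order
import cv2, numpy as np, pickle
o=bot.get_obs(); print({k:np.round(v,3).tolist() for k,v in o.items()})
for n in ("top","side"):
    c=viewer.camera(n); pickle.dump(c,open(f"{n}0.pkl","wb"))
    cv2.imwrite(f"pics/{n}0.png",c["image"][:,:,::-1]); print(n,np.round(c["camera_matrix"],1).tolist(),np.round(c["eye"],3),np.round(c["rotation"],3).tolist())
E
```

```text
{'clock': 0.0, 'joint_pos': [1.24, 0.241, 0.004, 1.335, 0.0, 1.571], 'joint_vel': [0.001, 0.0, -0.0, -0.0, -0.0, -0.0], 'tau': [0.001, -37.232, 25.241, 0.017, 0.0, 0.0], 'eef_pos': [0.162, 0.472, 0.241], 'tool_rot': [0.814, 0.581, -0.001, 0.001], 'ft_force': [0.197, 1.108, 0.072], 'ft_torque': [-0.025, 0.014, -0.023], 'grip_width': 0.085}
top [[420.6, 0.0, 279.7], [0.0, 420.6, 204.3], [0.0, 0.0, 1.0]] [0.363 0.028 0.88 ] [-0.703, 0.706, -0.072, 0.053]
side [[495.4, 0.0, 284.6], [0.0, 495.4, 217.1], [0.0, 0.0, 1.0]] [0.29  0.754 0.399] [-0.115, 0.833, -0.535, 0.087]
```

View pics/top0.png

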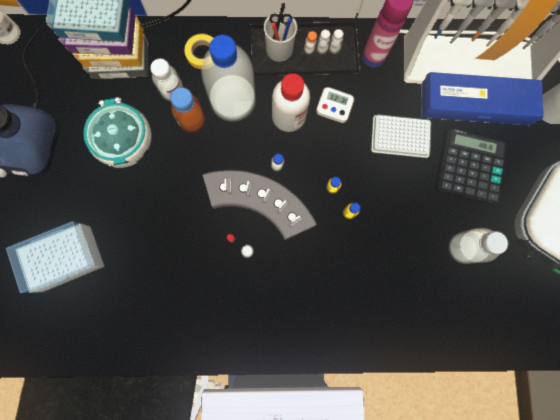

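View pics/side0.png

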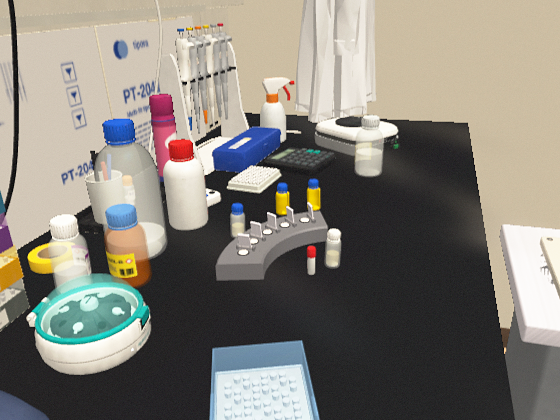

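Top view: rack at px (204–316, 170–240), with 5 flaps at about (226,185), (246,185), (265,192), (282,202) and (295,216). Red tube is at (231,238), white-cap vial at (247,251), and blue-cap vial at (277,162). The yellow look-alikes are at (334,185) and (352,210). Next I crop and measure.

```bash
cat > h.py <<'E'
import numpy as np
def pts(c):
    K=c["camera_matrix"];d=c["range_z"];h,w=d.shape
    u,v=np.meshgrid(np.arange(w),np.arange(h))
    P=np.stack([(u-K[0,2])/K[0,0]*d,(v-K[1,2])/K[1,1]*d,d],-1)
    return P@np.array(c["rotation"]).T+np.array(c["eye"])
E
python3 - <<'E'
import pickle,cv2,numpy as np
from h import pts
from scipy.optimize import least_squares
c=pickle.load(open("top0.pkl","rb"));P=pts(c);im=c["image"]
reg=np.zeros(im.shape[:2],bool);reg[155:260,195:325]=1
z=P[...,2]
print("table z",np.median(z[280:340,150:350]))
m=(reg&(z>0.024)&(z<0.045)).astype(np.uint8)
n,l,s,_=cv2.connectedComponentsWithStats(m);k=1+np.argmax(s[1:,4]);m=(l==k)
print(s[1:])
print("deck z",np.median(z[m]), np.percentile(z[m],[5,50,95]))
mf=cv2.morphologyEx(m.astype(np.uint8),cv2.MORPH_CLOSE,np.ones((9,9)))
cn=max(cv2.findContours(mf,cv2.RETR_EXTERNAL,cv2.CHAIN_APPROX_NONE)[0],key=len)[:,0]
# ray cast contour on z=.03
K=c["camera_matrix"];R=np.array(c["rotation"]);e=np.array(c["eye"])
def cast(uv,zz):
    r=np.c_[(uv[:,0]-K[0,2])/K[0,0],(uv[:,1]-K[1,2])/K[1,1],np.ones(len(uv))]@R.T
    return (e+r*((zz-e[2])/r[:,2])[:,None])[:,:2]
Q=cast(cn.astype(float),.03)
D=cast(np.argwhere(mf)[:,::-1].astype(float),.03)
f=lambda p:(lambda r:np.minimum(abs(r-.196),abs(r-.124)))(np.hypot(Q[:,0]-p[0],Q[:,1]-p[1]))
b=None
for x0 in np.array([[.25,.05],[.3,.1],[.2,.05],[.25,.1]]):
    s_=least_squares(f,x0,loss='soft_l1',f_scale=.001)
    if b is None or s_.cost<b.cost:b=s_
C=b.x;a=np.arctan2(D[:,1]-C[1],D[:,0]-C[0])
print("centre",C,"cost",b.cost,"ang",np.percentile(a,[0.5,50,99.5]),a.mean(), "resid med",np.median(f(C)))
yaw=np.percentile(a,[.5,99.5]).mean()
print("yaw",yaw,a.mean(),"origin",C+.16*np.array([np.cos(yaw),np.sin(yaw)]))
for n,(x0,y0,x1,y1) in dict(red=(222,228,240,248),white=(238,242,258,262),blue=(266,150,290,175)).items():
    q=P[y0:y1,x0:x1].reshape(-1,3);q=q[q[:,2]>.035];print(n,np.median(q,0),len(q),q[:,2].max())
cv2.imwrite("pics/crop0.png",cv2.resize(im[150:265,195:325,::-1],None,fx=6,fy=5,interpolation=cv2.INTER_CUBIC)[:600])
# caps projected
L=[]
def proj(p):
    q=(np.array(p)-e)@R;return K[0,0]*q[0]/q[2]+K[0,2],K[1,1]*q[1]/q[2]+K[1,2]
big=cv2.resize(im[150:265,195:325,::-1],None,fx=5,fy=5,interpolation=cv2.INTER_CUBIC)
for t in (-.72,-.5,-.25,0,.25,.5,.72):
    for zz,col in((.03,(0,0,255)),):
        u,v=proj([C[0]+.16*np.cos(yaw+t),C[1]+.16*np.sin(yaw+t),zz]);cv2.circle(big,(int((u-195+.5)*5),int((v-150+.5)*5)),4,col,1)
cv2.imwrite("pics/ov0.png",big)
E
```

```text
Traceback (most recent call last):
  File "h.py", line 6, in pts
    return P@np.array(c["rotation"]).T+np.array(c["eye"])
           ~^~~~~~~~~~~~~~~~~~~~~~~~~~
ValueError: matmul: Input operand 1 has a mismatch in its core dimension 0, with gufunc signature (n?,k),(k,m?)->(n?,m?) (size 4 is different from 3)
```

```bash
cat > h.py <<'E'
import numpy as np,cv2
from scipy.spatial.transform import Rotation
def fix(c):
    c["rotation"]=Rotation.from_quat(c["rotation"]).as_matrix(); return c
def pts(c):
    K=c["camera_matrix"];d=c["range_z"];h,w=d.shape
    u,v=np.meshgrid(np.arange(w),np.arange(h))
    P=np.stack([(u-K[0,2])/K[0,0]*d,(v-K[1,2])/K[1,1]*d,d],-1)
    return P@np.array(c["rotation"]).T+np.array(c["eye"])
def cast(c,uv,zz):
    K=c["camera_matrix"];R=c["rotation"];e=np.array(c["eye"]);uv=np.atleast_2d(uv)
    r=np.c_[(uv[:,0]-K[0,2])/K[0,0],(uv[:,1]-K[1,2])/K[1,1],np.ones(len(uv))]@R.T
    return (e+r*((zz-e[2])/r[:,2])[:,None])[:,:2]
def proj(c,p):
    K=c["camera_matrix"];q=(np.array(p)-np.array(c["eye"]))@c["rotation"];return K[0,0]*q[0]/q[2]+K[0,2],K[1,1]*q[1]/q[2]+K[1,2]
E
cat > fit.py <<'E'
import pickle,cv2,numpy as np,sys
from h import *
from scipy.optimize import least_squares
c=fix(pickle.load(open(sys.argv[1],"rb")));P=pts(c);im=c["image"]
reg=np.zeros(im.shape[:2],bool);reg[155:260,195:325]=1
z=P[...,2]
print("table z",np.median(z[280:340,150:350]))
m=(reg&(z>0.024)&(z<0.045)).astype(np.uint8)
n,l,s,_=cv2.connectedComponentsWithStats(m);k=1+np.argmax(s[1:,4]);m=(l==k)
print("deck z", np.percentile(z[m],[5,50,95]), s[k])
mf=cv2.morphologyEx(m.astype(np.uint8),cv2.MORPH_CLOSE,np.ones((9,9)))
cn=max(cv2.findContours(mf,cv2.RETR_EXTERNAL,cv2.CHAIN_APPROX_NONE)[0],key=len)[:,0]
Q=cast(c,cn.astype(float),.03)
D=cast(c,np.argwhere(mf)[:,::-1].astype(float),.03)
f=lambda p:(lambda r:np.minimum(abs(r-.1955),abs(r-.1245)))(np.hypot(Q[:,0]-p[0],Q[:,1]-p[1]))
b=None
for x0 in np.array([[.25,.05],[.3,.1],[.2,.05],[.25,.1]]):
    s_=least_squares(f,x0,loss='soft_l1',f_scale=.001)
    if b is None or s_.cost<b.cost:b=s_
C=b.x;a=np.arctan2(D[:,1]-C[1],D[:,0]-C[0])
pc=np.percentile(a,[.5,50,99.5])
yaw=(pc[0]+pc[2])/2
print("centre",C,"cost",b.cost,"resid",np.median(f(C)),"yaw",yaw,a.mean(),"half",(pc[2]-pc[0])/2,"origin",C+.16*np.array([np.cos(yaw),np.sin(yaw)]))
for n,(x0,y0,x1,y1) in dict(red=(222,228,240,248),white=(238,242,258,262),blue=(266,150,290,175)).items():
    q=P[y0:y1,x0:x1].reshape(-1,3);q=q[q[:,2]>.033];print(n,np.median(q,0),len(q),q[:,2].max())
big=cv2.resize(im[150:265,195:325,::-1],None,fx=5,fy=5,interpolation=cv2.INTER_CUBIC)
for t in (-.72,-.5,-.25,0,.25,.5,.72):
    u,v=proj(c,[C[0]+.16*np.cos(yaw+t),C[1]+.16*np.sin(yaw+t),.03]);cv2.circle(big,(int((u-195+.5)*5),int((v-150+.5)*5)),4,(0,0,255),1)
cv2.imwrite(sys.argv[2],big)
E
python3 fit.py top0.pkl pics/ov0.png
```

```text
table z -0.00043851855019955144
deck z [0.0265081  0.02923566 0.03341539] [ 202  170  115   69 3662]
centre [0.39131354 0.10692445] cost 0.0011142930418755758 resid 0.0006910610226554259 yaw -0.4206782574137484 -0.42391079353245276 half 0.7095954662605832 origin [0.53736348 0.0415837 ]
red [0.44565674 0.10309484 0.04402221] 42 0.8799242359182157
white [0.41773338 0.06916625 0.05795594] 128 0.8799242359182157
blue [0.60070966 0.00919693 0.0568949 ] 145 0.8799242359182157
```

View pics/ov0.png

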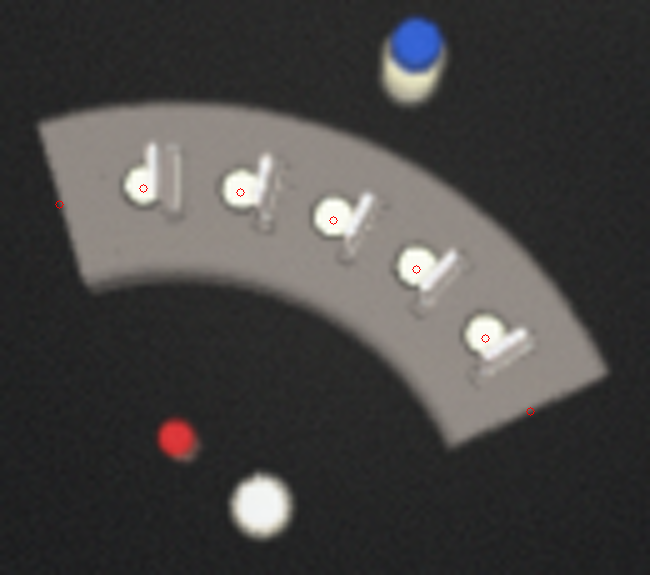

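Candidates: the only grey arc is the rack (px 204–316,170–240). Flap 1 from the right is at px (295,216), the bottom-right end of the arc. The yellow vials at (334,185) and (352,210) are left alone. The overlay crop shows the fitted lane points sitting on the caps, so the fit is good: centre (0.391,0.107), yaw −0.42. I'm transiting with the gripper shut.

Emit:
{"fn": "send_rows", "kwargs": {"increments": [[[-0.03,0.035,0,0],[-0.03,0.035,0,0],[-0.03,0.035,0,0],[-0.03,0.035,0,0],[-0.03,0.035,0,0],[-0.03,0.035,0,0],[-0.03,0.035,0,0],[-0.03,0.035,0,0]]], "hand": 1}}

```text
clock: 0.9
eef_pos: [0.3525, 0.148, 0.2381]
tool_rot: [0.81, 0.587, -0.003, 0.001]
ft_force: [1.3, 0.5, -0.6]
grip_width: 0.0002
```

Emit:
{"fn": "send_rows", "kwargs": {"increments": [[[0,0,0,8.5],[0,0,0,8.5],[0,0,0,8.5],[0,0,0,8.5],[0,0,0,8.5],[0,0,0,8.5],[0,0,0,8.5],[0,0,0,8.5]]]}}

```text
clock: 1.7
eef_pos: [0.3535, 0.1387, 0.2352]
tool_rot: [1.0, 0.025, -0.005, 0.004]
ft_force: [-0.0, 0.3, 0.2]
grip_width: -0.0001
```

Emit:
{"fn": "send_rows", "kwargs": {"increments": [[[0,0,0,8.5],[0,0,0,8.5],[0,0,0,8.5],[0,0,0,8.5],[0,0,0,8.5],[0,0,0,8.5],[0,0,0,8.5],[0,0,0,0]]]}}

```text
clock: 2.5
eef_pos: [0.3506, 0.1375, 0.2322]
tool_rot: [0.878, -0.479, -0.004, 0.009]
ft_force: [-0.3, 0.3, -0.3]
grip_width: -0.0
```

```bash
cat > nav.py <<'E'
import sys,numpy as np
from workcell import bot
from scipy.spatial.transform import Rotation
C=np.array([.3913,.1069]);Y=-.4207
o=bot.get_obs();R=Rotation.from_quat(o["tool_rot"]).as_matrix();p=np.array(o["eef_pos"])
yaw=np.arctan2(R[1,0],R[0,0]);d=p[:2]-C
print("t",o["clock"],"p",p.round(4),"toolz",R[:,2].round(3),"yaw",np.degrees(yaw).round(1),"F",np.round(o["ft_force"],1),"w",o["grip_width"],"j",np.round(o["joint_pos"],2))
print("lane a",np.arctan2(d[1],d[0])-Y,"radius",np.hypot(*d))
if len(sys.argv)>1:
    a,z=map(float,sys.argv[1:3]);t=Y+a
    g=np.r_[C+.16*np.array([np.cos(t),np.sin(t)]),z]
    print("goal",g.round(4),"tool shift mm",(R.T@(g-p)*1000).round(1),"turn deg",round(-np.degrees(t-yaw),1))
E
python3 nav.py -0.75 0.2
```

```text
t 2.5 p [0.3506 0.1375 0.2322] toolz [-0.016 -0.012 -1.   ] yaw -57.3 F [-0.3  0.3 -0.3] w -5.2500219874210024e-06 j [ 0.38  0.02 -0.28  1.29 -0.    2.95]
lane a 2.916838667156247 radius 0.050921806921447564
goal [ 0.4536 -0.0405  0.2   ] tool shift mm [205.4   8.9  32.6] turn deg 9.8
```

Emit:
{"fn": "send_rows", "kwargs": {"increments": [[[0.026,0.001,0.003,0],[0.026,0.001,0.003,0],[0.026,0.001,0.003,0],[0.026,0.001,0.003,0],[0.026,0.001,0.003,0],[0.026,0.001,0.003,0],[0.026,0.001,0.003,0],[0.026,0.001,0.003,0]]]}}

```text
clock: 3.3
eef_pos: [0.46, -0.0446, 0.2061]
tool_rot: [0.886, -0.463, -0.006, 0.009]
ft_force: [0.4, 0.3, -0.2]
grip_width: -0.0003
```

```bash
python3 nav.py -0.75 0.12
```

```text
t 3.3 p [ 0.46   -0.0446  0.2061] toolz [-0.019 -0.01  -1.   ] yaw -55.2 F [ 0.4  0.3 -0.2] w -0.00031538709214843714 j [-0.09  0.2  -0.14  1.25 -0.01  2.45]
lane a -0.7243815677529084 radius 0.16635353403045194
goal [ 0.4536 -0.0405  0.12  ] tool shift mm [-6.8  1.  86.2] turn deg 11.9
```

Emit:
{"fn": "send_rows", "kwargs": {"increments": [[[-0.001,0,0.012,2],[-0.001,0,0.012,2],[-0.001,0,0.012,2],[-0.001,0,0.012,2],[-0.001,0,0.012,2],[-0.001,0,0.012,2],[-0.001,0,0.012,0],[0,0,0,0]]]}}

```text
clock: 4.1
eef_pos: [0.4552, -0.0432, 0.1162]
tool_rot: [0.836, -0.548, -0.007, 0.011]
ft_force: [-0.2, -1.0, -0.0]
grip_width: -0.0002
```

```bash
python3 nav.py -0.75 0.05
python3 - <<'E'
from workcell import viewer
import cv2,pickle
for n in ("side","wrist"):
    c=viewer.camera(n);pickle.dump(c,open(n+"1.pkl","wb"));cv2.imwrite(f"pics/{n}1.png",c["image"][:,:,::-1])
E
```

```text
t 4.1 p [ 0.4552 -0.0432  0.1162] toolz [-0.024 -0.011 -1.   ] yaw -66.5 F [-0.2 -1.  -0. ] w -0.00023293840815930564 j [-0.09  0.27 -0.3   1.02 -0.01  2.65]
lane a -0.7479342057544185 radius 0.16314411611413487
goal [ 0.4536 -0.0405  0.05  ] tool shift mm [-3.2 -1.4 66.2] turn deg 0.5
```

View pics/side1.png

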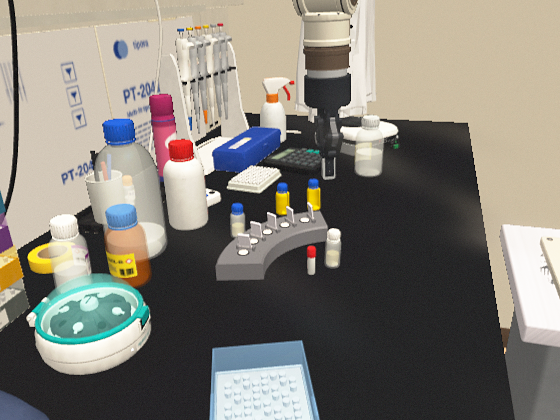

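View pics/wrist1.png

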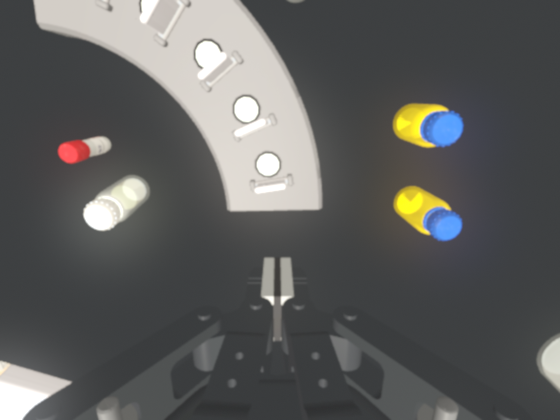

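Side view: finger tip at about (329,178), just beyond the rack's right end and above it. Wrist view: fingers at (277,260), in line with flap 1 at (272,185), and all five flaps are up. I'll check the tip height, then lower.

Run:
```python
import pickle
from h import *
c=fix(pickle.load(open("side1.pkl","rb")));P=pts(c)
for v in range(160,186,3): print(v,P[v,329].round(3),P[v,325].round(3))
```

```text
160 [ 0.451 -0.031  0.14 ] [ 0.457 -0.03   0.14 ]
163 [ 0.452 -0.037  0.133] [ 0.457 -0.03   0.135]
166 [ 0.45  -0.027  0.131] [ 0.457 -0.029  0.13 ]
169 [ 0.45  -0.029  0.125] [ 0.457 -0.029  0.125]
172 [ 0.451 -0.035  0.118] [ 0.457 -0.027  0.12 ]
175 [ 0.451 -0.032  0.113] [ 0.457 -0.03   0.114]
178 [ 0.452 -0.037  0.106] [ 0.458 -0.034  0.107]
181 [0.29  0.754 0.399] [ 0.516 -0.308 -0.002]
184 [ 0.503 -0.289 -0.002] [ 0.511 -0.285 -0.001]
```

Emit:
{"fn": "send_rows", "kwargs": {"increments": [[[-0.001,-0.001,0.008,0],[-0.001,0,0.008,0],[-0.001,0,0.008,0],[0,0,0.008,0],[0,0,0.008,0],[0,0,0,0],[0,0,0,0],[0,0,0,0]]]}}

```text
clock: 5.0
eef_pos: [0.4567, -0.0406, 0.0756]
tool_rot: [0.837, -0.548, -0.004, 0.01]
ft_force: [-0.6, -1.2, 0.2]
grip_width: 0.0002
```

```bash
python3 nav.py -0.74 0.05
```

```text
t 5.0 p [ 0.4567 -0.0406  0.0756] toolz [-0.018 -0.011 -1.   ] yaw -66.4 F [-0.6 -1.2  0.2] w 0.00019751418885336495 j [-0.08  0.32 -0.36  0.91 -0.01  2.65]
lane a -0.7328270321995616 radius 0.16133289628080955
goal [ 0.4551 -0.0398  0.05  ] tool shift mm [-1.4  0.6 25.6] turn deg 0.1
```

Emit:
{"fn": "send_rows", "kwargs": {"increments": [[[-0.001,0.001,0.006,0],[0,0.001,0.006,0],[0,0,0.006,0],[0,0,0.005,0],[0,0,0.002,0],[0,0,0,0],[0,0,0,0],[0,0,0,0]]]}}

```text
clock: 5.8
eef_pos: [0.4543, -0.0409, 0.0489]
tool_rot: [0.837, -0.548, -0.004, 0.009]
ft_force: [-0.7, -0.8, 0.7]
grip_width: 0.0002
```

```bash
python3 nav.py -0.5 0.05;  python3 - <<'E'
from workcell import viewer
import cv2,pickle
c=viewer.camera("wrist");cv2.imwrite(f"pics/wrist2.png",c["image"][:,:,::-1])
c=viewer.camera("side");pickle.dump(c,open("side2.pkl","wb"));cv2.imwrite(f"pics/side2.png",cv2.resize(c["image"][120:300,200:380,::-1],None,fx=3,fy=3))
E
```

```text
t 5.8 p [ 0.4543 -0.0409  0.0489] toolz [-0.017 -0.011 -1.   ] yaw -66.4 F [-0.7 -0.8  0.7] w 0.00023605270716637545 j [-0.08  0.35 -0.4   0.84 -0.01  2.65]
lane a -0.7471684473054767 radius 0.1606524403369073
goal [ 0.4881 -0.0205  0.05  ] tool shift mm [ -5.2 -39.2  -1.9] turn deg -13.7
```

View pics/wrist2.png

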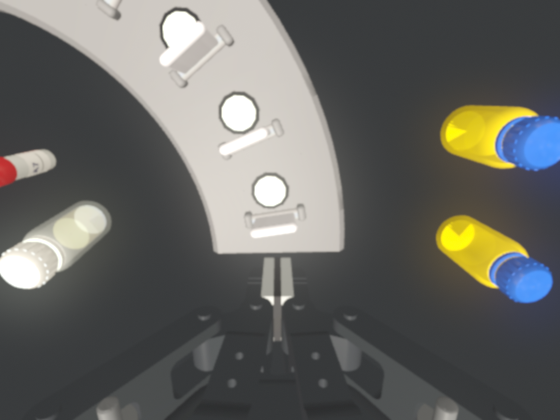

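View pics/side2.png

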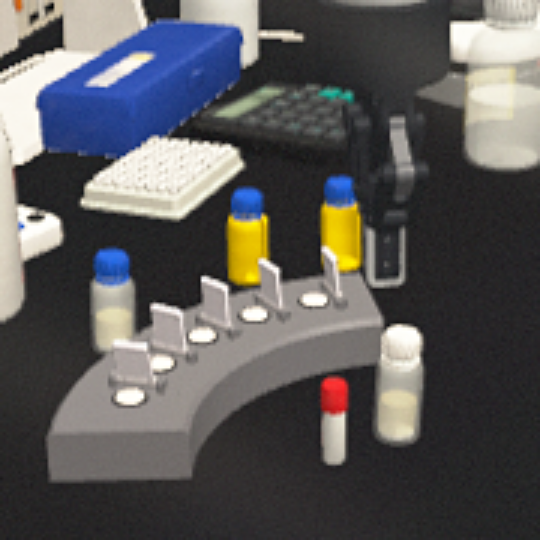

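Wrist view: fingertip at (277,262), just off the rack's right end (edge at row 250), with flap 1 upright at (275,230). The side crop agrees: tip slightly above deck level and clear of everything. I'm starting the pass.

Emit:
{"fn": "send_rows", "kwargs": {"increments": [[[0,-0.005,-0.0003,-1.7],[0,-0.005,-0.0003,-1.7],[0,-0.005,-0.0002,-1.7],[0,-0.005,-0.0002,-1.7],[0,-0.005,-0.0002,-1.7],[0,-0.005,-0.0002,-1.7],[0,-0.005,-0.0002,-1.7],[0,-0.005,-0.0002,-1.7]]]}}

```text
clock: 6.7
eef_pos: [0.4914, -0.0197, 0.0502]
tool_rot: [0.9, -0.436, -0.005, 0.009]
ft_force: [0.3, 0.0, 0.3]
grip_width: -0.0002
```

```bash
python3 nav.py -0.25 0.049
```

```text
t 6.7 p [ 0.4914 -0.0197  0.0502] toolz [-0.017 -0.012 -1.   ] yaw -51.7 F [0.3 0.  0.3] w -0.0002321852072261238 j [-0.03  0.41 -0.3   0.88 -0.01  2.44]
lane a -0.4812327523795858 radius 0.1613865005947137
goal [0.5166 0.0075 0.049 ] tool shift mm [ -5.7 -36.7   0.4] turn deg -13.3
```

Run:
```python
from workcell import viewer
import cv2
c=viewer.camera("side");cv2.imwrite(f"pics/side3.png",cv2.resize(c["image"][120:300,200:380,::-1],None,fx=3,fy=3))
```

```text
(no output)
```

View pics/side3.png

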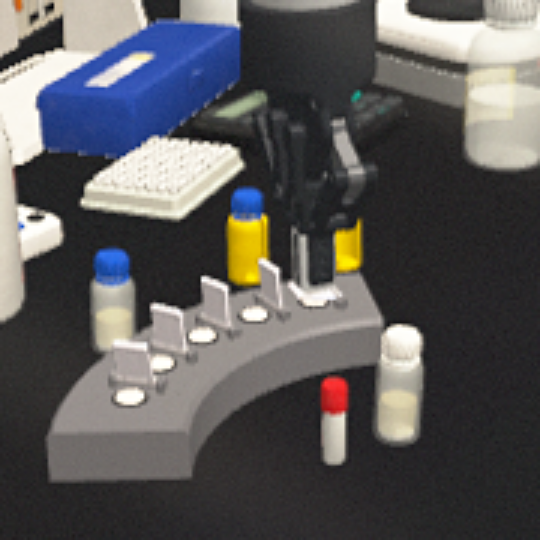

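Side crop: finger over cap 1 (315,290) with flap 1 folded under it; flaps 2–5 still upright. Continuing.

Emit:
{"fn": "send_rows", "kwargs": {"increments": [[[-0.001,-0.005,0,-1.7],[0,-0.005,0,-1.7],[0,-0.005,0,-1.7],[0,-0.005,0,-1.7],[0,-0.005,0,-1.7],[0,-0.005,0,-1.7],[0,-0.005,0,-1.7],[0,-0.005,0,-1.7]]]}}

```text
clock: 7.55
eef_pos: [0.5222, 0.0119, 0.0495]
tool_rot: [0.949, -0.316, -0.006, 0.008]
ft_force: [-1.1, 0.0, -0.5]
grip_width: 0.0003
```

```bash
python3 nav.py 0 0.049
```

```text
t 7.55 p [0.5222 0.0119 0.0495] toolz [-0.016 -0.012 -1.   ] yaw -36.9 F [-1.1  0.  -0.5] w 0.0002728742312140437 j [ 0.03  0.46 -0.22  0.91 -0.01  2.24]
lane a -0.20697882269610907 radius 0.16171037040960198
goal [0.5373 0.0416 0.049 ] tool shift mm [ -5.6 -32.8  -0.1] turn deg -12.8
```

Emit:
{"fn": "send_rows", "kwargs": {"increments": [[[-0.001,-0.005,0,-1.8],[-0.001,-0.005,0,-1.8],[0,-0.005,0,-1.8],[0,-0.005,0,-1.8],[0,-0.005,0,-1.8],[0,-0.005,0,-1.8],[0,-0.005,0,-1.8],[0,-0.005,0,-1.8]]]}}

```text
clock: 8.35
eef_pos: [0.5425, 0.051, 0.0487]
tool_rot: [0.983, -0.184, -0.007, 0.007]
ft_force: [-0.7, -0.0, -0.1]
grip_width: -0.0001
```

```bash
python3 nav.py 0.25 0.049;  python3 - <<'E'
from workcell import viewer
import cv2
c=viewer.camera("side");cv2.imwrite(f"pics/side4.png",cv2.resize(c["image"][120:300,200:380,::-1],None,fx=3,fy=3))
E
```

```text
t 8.35 p [0.5425 0.051  0.0487] toolz [-0.016 -0.012 -1.   ] yaw -21.2 F [-0.7 -0.  -0.1] w -5.646583320179735e-05 j [ 0.1   0.5  -0.15  0.93 -0.01  2.04]
lane a 0.06664392870693542 radius 0.16117253558486738
goal [0.549  0.0797 0.049 ] tool shift mm [ -4.3 -29.1  -0.7] turn deg -11.4
```

View pics/side4.png

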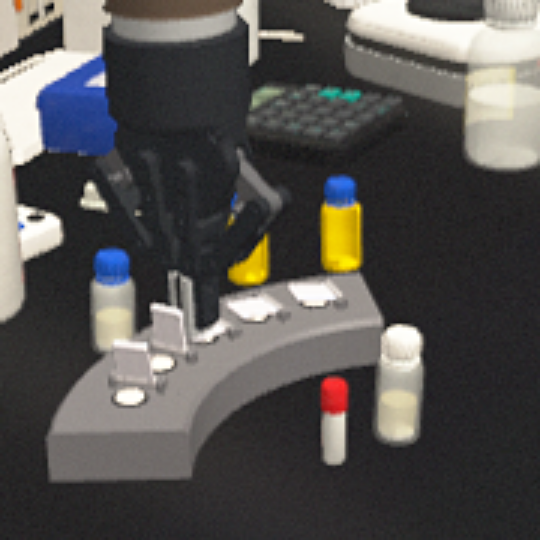

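Flaps 1–3 lie flat (315,293), (255,307), (210,330). Flaps 4–5 are upright and the rack hasn't moved. Continuing.

Emit:
{"fn": "send_rows", "kwargs": {"increments": [[[-0.001,-0.005,-0.0003,-1.7],[0,-0.005,-0.0002,-1.7],[0,-0.005,-0.0002,-1.7],[0,-0.005,-0.0002,-1.7],[0,-0.005,0,-1.7],[0,-0.005,0,-1.7],[0,-0.005,0,-1.7],[0,-0.005,0,-1.7]]]}}

```text
clock: 9.2
eef_pos: [0.5527, 0.094, 0.0491]
tool_rot: [0.998, -0.055, -0.007, 0.006]
ft_force: [-0.7, -0.1, 0.0]
grip_width: 0.0002
```

```bash
python3 nav.py 0.5 0.049
```

```text
t 9.2 p [0.5527 0.094  0.0491] toolz [-0.015 -0.011 -1.   ] yaw -6.3 F [-0.7 -0.1  0. ] w 0.00024066011323673348 j [ 0.17  0.52 -0.11  0.96 -0.01  1.85]
lane a 0.34086332401655783 radius 0.1618946741611008
goal [0.5508 0.1196 0.049 ] tool shift mm [ -4.7 -25.2  -0.2] turn deg -10.8
```

Emit:
{"fn": "send_rows", "kwargs": {"increments": [[[-0.001,-0.005,0,-1.7],[-0.001,-0.005,0,-1.7],[0,-0.005,0,-1.7],[0,-0.005,0,-1.7],[0,-0.005,0,-1.7],[0,-0.005,0,-1.7],[0,-0.005,0,-1.7],[0,-0.005,0,-1.7]]]}}

```text
clock: 10.0
eef_pos: [0.5504, 0.1378, 0.0486]
tool_rot: [0.997, 0.074, -0.008, 0.005]
ft_force: [0.0, -0.8, 0.6]
grip_width: -0.0004
```

```bash
python3 nav.py 0.75 0.049;python3 - <<'E'
from workcell import viewer
import cv2
c=viewer.camera("side");cv2.imwrite(f"pics/side5.png",cv2.resize(c["image"][120:300,200:380,::-1],None,fx=3,fy=3))
E
```

```text
t 10.0 p [0.5504 0.1378 0.0486] toolz [-0.015 -0.011 -1.   ] yaw 8.5 F [ 0.  -0.8  0.6] w -0.0003864512923990688 j [ 0.25  0.54 -0.09  0.96 -0.01  1.67]
lane a 0.6124792332752134 radius 0.16208646681797187
goal [0.5427 0.1586 0.049 ] tool shift mm [ -4.5 -21.8  -0.5] turn deg -10.3
```

View pics/side5.png

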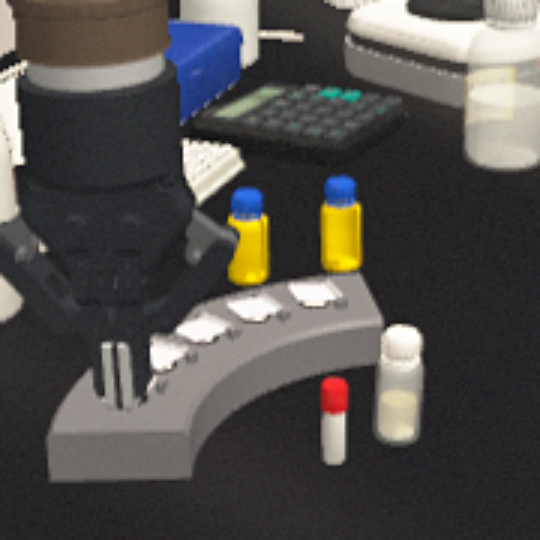

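Flaps 1–4 are flat and the finger is over flap 5's place (120,390). I'll run it on to the left end at the same height.

Emit:
{"fn": "send_rows", "kwargs": {"increments": [[[-0.001,-0.005,0,-1.7],[-0.001,-0.005,0,-1.7],[0,-0.005,0,-1.7],[0,-0.005,0,-1.7],[0,-0.005,0,-1.7],[0,-0.005,0,0],[0,-0.005,0,0],[0,-0.005,0,0]]]}}

```text
clock: 10.85
eef_pos: [0.5371, 0.1801, 0.0482]
tool_rot: [0.988, 0.156, -0.009, 0.004]
ft_force: [0.6, -1.8, 0.2]
grip_width: 0.0002
```

```bash
python3 nav.py;python3 - <<'E'
from workcell import viewer
import cv2
c=viewer.camera("side");cv2.imwrite(f"pics/side6.png",cv2.resize(c["image"][120:300,200:380,::-1],None,fx=3,fy=3))
c=viewer.camera("wrist");cv2.imwrite(f"pics/wrist6.png",c["image"][:,:,::-1])
E
```

```text
t 10.85 p [0.5371 0.1801 0.0482] toolz [-0.016 -0.01  -1.   ] yaw 17.9 F [ 0.6 -1.8  0.2] w 0.0001991080013897343 j [ 0.33  0.54 -0.09  0.96 -0.    1.58]
lane a 0.8862206159192112 radius 0.16316766401741056
```

View pics/side6.png

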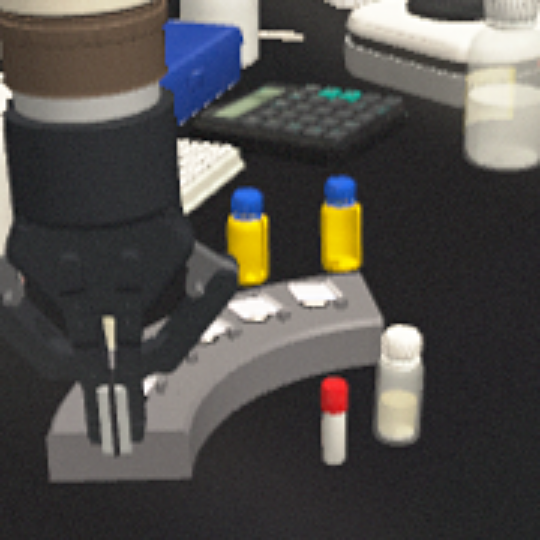

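View pics/wrist6.png

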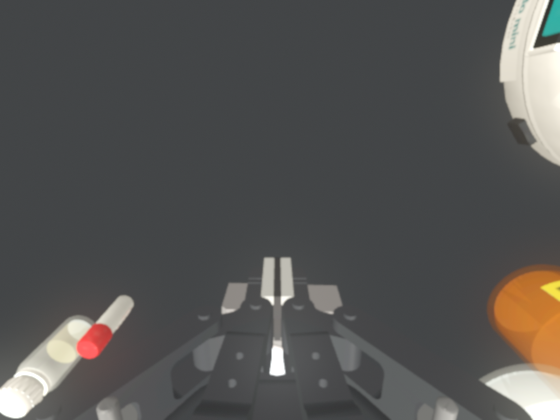

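Finger is past the left end. Before lifting I'll confirm flap 5 from above.

Run:
```python
from workcell import viewer
import cv2
c=viewer.camera("top");cv2.imwrite(f"pics/top6.png",cv2.resize(c["image"][150:265,195:325,::-1],None,fx=5,fy=5))
```

```text
(no output)
```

View pics/top6.png

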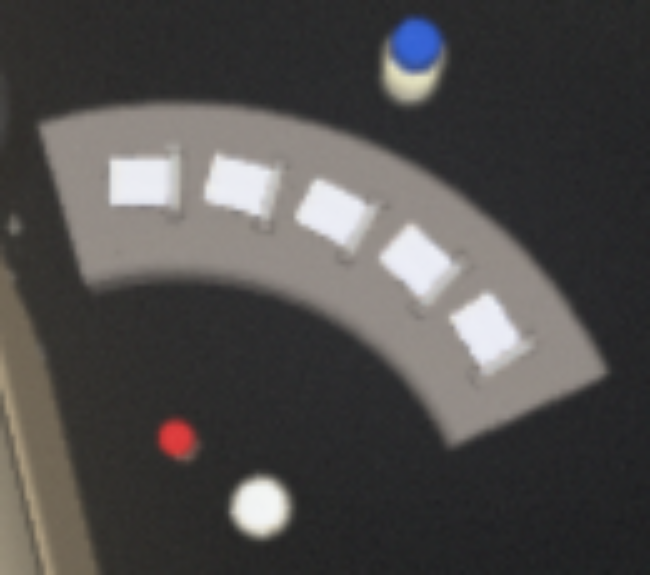

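All five flaps are down: (145,180), (240,185), (335,212), (418,262), (487,332). The rack and vials are at the same pixels as before. I'm lifting clear, straight up.

Emit:
{"fn": "send_rows", "kwargs": {"increments": [[[0,-0.003,-0.005,0],[0,-0.003,-0.01,0],[0,0,-0.02,0],[0,0,-0.02,0],[0,0,-0.02,0],[0,0,-0.02,0],[0,0,-0.02,0],[0,0,-0.01,0]]]}}

```text
clock: 11.8
eef_pos: [0.5365, 0.1871, 0.1813]
tool_rot: [0.988, 0.155, -0.009, 0.004]
ft_force: [1.5, -0.2, -0.2]
grip_width: 0.0001
```

Emit:
{"fn": "send_rows", "kwargs": {"increments": [[[0,0,0,0],[0,0,0,0],[0,0,0,0],[0,0,0,0],[0,0,0,0],[0,0,0,0],[0,0,0,0],[0,0,0,0]]]}}

```text
clock: 12.6
eef_pos: [0.5352, 0.1867, 0.1792]
tool_rot: [0.988, 0.155, -0.011, 0.004]
ft_force: [0.7, -0.2, 0.1]
grip_width: 0.0002
```

```bash
python3 nav.py;python3 - <<'E'
from workcell import viewer
import pickle,cv2
from h import *
c=viewer.camera("top");pickle.dump(c,open("top7.pkl","wb"))
c=viewer.camera("side");cv2.imwrite(f"pics/side7.png",cv2.resize(c["image"][120:300,200:380,::-1],None,fx=3,fy=3))
E
python3 fit.py top7.pkl pics/ov7.png
python3 - <<'E'
import pickle
from h import *
c=fix(pickle.load(open("top7.pkl","rb")));P=pts(c)
for a in(-.5,-.25,0,.25,.5):
    t=a-.4207; u,v=proj(c,[.3913+.16*np.cos(t),.1069+.16*np.sin(t),.036]);u,v=int(round(u)),int(round(v))
    q=P[v-2:v+3,u-2:u+3,2];print(a,"flap z med/max",np.median(q).round(4),q.max().round(4))
E
```

```text
t 12.6 p [0.5352 0.1867 0.1792] toolz [-0.02  -0.012 -1.   ] yaw 17.8 F [ 0.7 -0.2  0.1] w 0.0001977155788992495 j [ 0.34  0.42  0.1   1.27 -0.    1.6 ]
lane a 0.9269966606601843 radius 0.16457281469107374
table z 0.0004390329087737288
deck z [0.02653216 0.02953519 0.03679084] [ 202  170  115   69 3822]
centre [0.39131399 0.10697321] cost 0.001114147837970594 resid 0.0006708433915301876 yaw -0.4201870503217825 -0.4237950686712591 half 0.7088252593310383 origin [0.53739601 0.04170421]
red [0.44463116 0.10294346 0.04414804] 47 0.8799242359182157
white [0.41768872 0.06908453 0.05811227] 128 0.8799242359182157
blue [0.60049325 0.00920448 0.05693053] 149 0.8799242359182157
-0.5 flap z med/max 0.036 0.0389
-0.25 flap z med/max 0.0359 0.0405
0 flap z med/max 0.0354 0.0374
0.25 flap z med/max 0.0354 0.038
0.5 flap z med/max 0.0347 0.0377
```

View pics/side7.png

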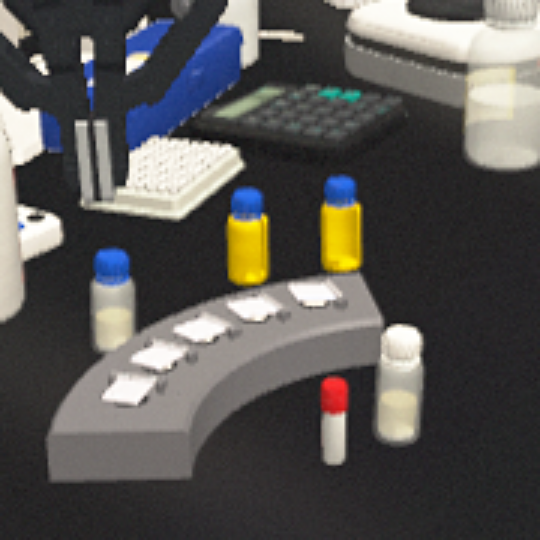

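The side crop shows all five flaps flat, everything standing and the gripper clear. Flap heights are about 36 mm, which is flat. Handing in.

```bash
python3 -c "
from workcell import order
print(order.job_done())"
```

```text
the job is handed in; nothing more can be done
None
```

I ran the shut fingertip along the curve from the right-hand end to the left-hand end in one pass without lifting, about 9 mm above the deck. All five flaps folded down, and I handed the job in at about 12.7 s.

- **Flaps:** the top and side pictures show all five flat. Their tops measure 35–36 mm above the worktop, against 36 mm for flat.
- **Rack and vials:** the rack's fitted position and yaw changed by less than 0.2 mm and 0.001 rad. The three vials and tubes stand upright within about 1 mm of where they were.
- **Force:** the wrist readings I took after each move stayed under 2 N. I did not read the force within moves.
- **At hand-in:** the gripper was clear of everything, with its tips about 0.17 m above the worktop.

No check failed. Two small drifts did no harm: the finger ran 1–2 mm outside the lane's centre line over the flaps (about 3 mm once past the left end), and the tool tilted by up to about 0.025 rad.

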